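Close the calorimeter jacket over its nested cans

TASK

Get the calorimeter ready: stand the larger steel can in the round well of the fixed jacket half, then stand the smaller can inside it. Then fit the loose upper half of the jacket over them, onto the two dowels, and press it down against the sprung seal until the two halves meet flush all round; finish while still holding it pressed shut, because it springs open when let go. Leave the beaker, jar, spoon and dish where they are.

Things in the scene. Friction and masses are not known exactly. Their poses are not given: they have to be found in the camera images.
- lower_half: Lower half of the jacket, fixed to the bench, left or centre: grey block 120 (x) x 196 (y) x 40 mm high. In its top a round well, 70 mm wide, 22 mm deep (floor 18 mm above the bench), and a square black rubber seal frame around it, 80 mm inside, 100 mm outside. Two steel dowels stand on the top. Origin: centre of the underside, on the well's axis; z up. Turned up to 0.35 rad.
- lower_face (a point): Point on the well's axis at the level of the lower half's top face, 40 mm above the bench; axes as the lower half. The two upright dowels, 10 mm thick with tapered noses, stand 24 mm out of this face, 72 mm either side of this point along y.
- seal (a joint): Travel of the sprung seal frame, m: 0 when it stands free, 6 mm proud of the top face; 0.006 when pushed flush with it. Its springs push back with about 7 N at 0 and 13 N at 0.006, more than the upper half weighs, so an upper half that is let go rides up 6 mm.
- upper_half: Upper half of the jacket, loose, about 0.4 kg, standing on the bench: a grey square hood, open below, 94 mm outside, 84 mm inside, 88 mm high (inside 82 mm), on a foot flange 110 (x) x 186 (y) x 12 mm. Two through holes 13 mm wide in the flange, 72 mm either side of the centre along y, take the dowels, either way round. A fin on top is the grip. Origin: centre of the underside; z up.
- fin (a point): Centre of the top edge of the upper half's black grip fin, 119 mm above its underside; the fin is 14 mm thick (x), 80 mm long (y) and stands 31 mm above the hood; axes as the upper half.
- large_can: Larger steel can, open on top, round, straight: 62 mm outside diameter, 60 mm high, wall 3 mm, floor 5 mm, about 0.15 kg. Origin: centre of the underside; z up. Standing in the well its rim is 78 mm above the bench.
- small_can: Smaller steel can, open on top, round, straight: 44 mm outside diameter, 90 mm high, wall 3 mm, floor 5 mm, about 0.1 kg. Origin: centre of the underside; z up. Standing in the larger can in the well, its rim is 113 mm above the bench.
- beaker: Glass beaker, 54 mm wide, 75 mm high, a bystander. Origin: centre of the underside.
- jar: Amber jar, 54 mm wide, 85 mm high, a bystander. Origin: centre of the underside.
- spoon: Steel spoon 160 mm long lying on the bench, a bystander.
- dish: Shallow white dish, 76 mm wide, 18 mm high, a bystander. Origin: centre of the underside.
Things that resemble listed ones, but are neither listed nor needed, are in the scene too. What is shaped like the small_can but blue or red is not meant. What is shaped like the upper_half but purple is not meant.

How it is judged:
By the outcome, as a careful person would: the job done as asked, in the order asked, and still so for the second after the job is handed in, while the arm keeps its last pose, push and grip.
It also fails if it takes over 72 s, if anything falls off the work surface, if the arm or the gripper's body presses on something with over 40 N, if the wrist force passes 120 N, or if a joint passes its speed limit or range.

ROBOT

A 6-joint arm with a two-finger parallel gripper is mounted at the origin on the work surface. World frame = base frame: x ahead of the robot, y to its left, z up, the work surface at z = 0. Lengths are in mm, angles in rad, forces in N, time in s.
With the tool pointing down it reaches from about 325 to 850 mm from the base axis. Payload 4.4 kg.
Tool frame: the origin (TCP) lies midway between the tips of the shut fingers; the grasp point (between the pads) lies 19 mm behind it; z points along the fingers, y is the direction in which the jaws open and shut (so a half turn about z gives the same grasp; the last joint's range is limited). The gripper opens to 94 mm and grips with 3 to 60 N. Pads are 16 mm wide; open, the fingers measure 119 mm over their backs; the gripper's body (75 mm by 177 mm) begins 78 mm behind the grasp point.
Start: joints at [-1.446, 0.207, 1.542, -0, 1.393, -0.15], TCP at [156.569, -553.275, 205.447] pointing down, gripper open.
Joint ranges: [-2.73, 2.73], [-0.86, 2.22], [0.23, 2.46], [-1.11, 4.25], [0.08, 2.63], [-2.82, 2.82]. Speed limits (rad/s): [2.79, 2.79, 3.14, 3.14, 3.14, 3.14].

INTERFACE

Orientations are given as a unit quaternion [x, y, z, w].
In Python, from plant import env gives the robot as it stands.
- The arm moves only by the shell command python3 -m jog 'ROWS'. ROWS is text: rows parted by semicolons, each of 7 numbers parted by spaces: the shift along the tool's x, y, z in units of 40 mm (1.0 is 40 mm), then the turn, a rotation vector about the tool's x, y, z in units of 6 degrees (1.0 is 6 degrees), then the finger opening in mm, from 0 to 94. In form: tx ty tz ax ay az gripper; .... A call has 1 to 12 rows; each row is the pose to reach, as a shift and turn from the pose commanded when the call began, along the tool's axes at that moment; what a row does not reach only later rows make up. A row lasts 1/12 s, in which the tool goes at most 41.7 mm and 7.16 degrees, less where a joint would pass 70% of its speed; a pose out of reach is approached as far as the arm can. A call with a gripper value outside its range is refused whole. The fingers move at their own pace and stop on an object; the grip force is fixed at half the most. Time passes only in rows, so rows that repeat a pose let the fingers close. It gives the time, the measured TCP pose, the force and the opening at its end, in the units of the state.
- env.observe(): the state, without advancing time (a new reading comes with each control period).
- env.capture(name): name is "side" or "top"; returns (picture, depth): 480x640x3 uint8, red, green, blue; 480x640 float32, mm along the optical axis (not along the pixel's ray), 0 where there is no reading.
- env.calibration(name): a dict with "fx", "fy", "cx", "cy" (pixels), "R" (3x3) and "t" (3): a world point X has camera coordinates R X + t. Camera axes: x right, y down, z forward; pixel columns grow to the right and rows downward; lengths in mm; the calibration is good to about 2 mm. A picture is of the moment at which its call begins. calibration takes no time and is no camera call.
- env.job_done(): hands the job in, once; it reports no verdict.
Trained networks look in the newest picture that a camera, given by its name, has taken for a name from the list of things; names that differ only in an ending like _2 or _b are one class to them, and where a whole thing is asked for, a point or a joint stands for the part that bears it (a point fixed in the world has none). Each returns a list of dicts, best first, with "score" (0 to 1); they miss things now and then, are a little off and sometimes report something else, mostly with a low value. They report only what shows in the picture. A call takes as long as a camera call. They do not tell look-alikes from the thing itself.
- env.search_frame(camera, query): "position" ([x, y, z] in mm, in world coordinates, good to about 4 mm: the middle of the surface that is visible of it).
The state is a dict: "time": time; "joint_pos": joint angles; "joint_vel": joint speeds; "tau": joint torques, N m; "tool_pos": TCP position; "eef_rot": TCP orientation; "ft_force": force on the tool from outside, world axes, zero at the start; "wrist_torque": the same for the moment, N m; "gripper_width": finger opening in mm.
Only numpy, scipy, OpenCV 4.12 (cv2) and the standard library are available. Lean on these libraries where they do the work, as an engineer would, in place of code of your own. Each camera call takes 0.05 s, during which the arm holds its last target.

## Working session

There is one attempt and no reset: what is moved stays moved. The work goes in short steps, Python scripts to look and compute and a shell command to move; the robot and the scene stay as the last step left them, time stands still between calls to the robot, and variables do not carry over. Pictures are saved under pics/ and viewed, and the job is handed in when it is done.

```bash
ls; mkdir -p pics; python3 - <<'E'
from plant import env
import cv2,numpy as np
o=env.observe();print({k:np.round(v,3) for k,v in o.items()})
for n in("side","top"):
    p,d=env.capture(n);cv2.imwrite(f"pics/{n}0.png",p[:,:,::-1]);np.save(f"pics/{n}0.npy",d);np.save(f"pics/{n}0p.npy",p)
    c=env.calibration(n);print(n,{k:np.round(v,3).tolist() for k,v in c.items()})
    for q in("lower_half","upper_half","large_can","small_can"):
        print(q,[(np.round(r["position"]).tolist(),round(r["score"],2)) for r in env.search_frame(n,q)])
E
```

```text
pics
{'time': np.float64(0.0), 'joint_pos': array([-1.445,  0.207,  1.543, -0.   ,  1.393, -0.15 ]), 'joint_vel': array([-0.001, -0.001,  0.003, -0.001,  0.   , -0.001]), 'tau': array([-1.0000e-03, -3.7088e+01, -2.8142e+01,  7.0000e-02,  3.6000e-02,
       -0.0000e+00]), 'tool_pos': array([ 156.458, -552.467,  204.3  ]), 'eef_rot': array([ 0.991,  0.137, -0.   , -0.001]), 'ft_force': array([-0.066,  0.829, -0.382]), 'wrist_torque': array([ 0.019,  0.007, -0.023]), 'gripper_width': np.float64(94.018)}
side {'fx': 619.848, 'fy': 619.848, 'cx': 316.419, 'cy': 242.236, 'R': [[-0.795, -0.606, 0.008], [-0.371, 0.476, -0.797], [0.479, -0.637, -0.603]], 't': [430.851, 289.376, 1348.805]}
lower_half [([544.0, 298.0, 42.0], 0.65)]
upper_half [([495.0, 29.0, 47.0], 0.81), ([315.0, 388.0, 54.0], 0.75)]
large_can [([610.0, -218.0, 33.0], 0.6)]
small_can [([359.0, -212.0, 61.0], 0.97), ([520.0, -293.0, 68.0], 0.94), ([451.0, -223.0, 58.0], 0.64)]
top {'fx': 461.804, 'fy': 461.804, 'cx': 314.381, 'cy': 236.342, 'R': [[-0.025, -1.0, 0.008], [-0.991, 0.024, -0.13], [0.13, -0.011, -0.992]], 't': [-36.244, 570.565, 1187.797]}
lower_half [([553.0, 287.0, 39.0], 0.87), ([305.0, 181.0, 12.0], 0.73), ([457.0, -241.0, 46.0], 0.68)]
upper_half [([507.0, -10.0, 38.0], 0.67)]
large_can [([615.0, -234.0, 8.0], 0.91)]
small_can [([458.0, -244.0, 44.0], 0.79), ([361.0, -234.0, 46.0], 0.61), ([521.0, -315.0, 48.0], 0.6), ([739.0, 147.0, 86.0], 0.45)]
```

View pics/side0.png

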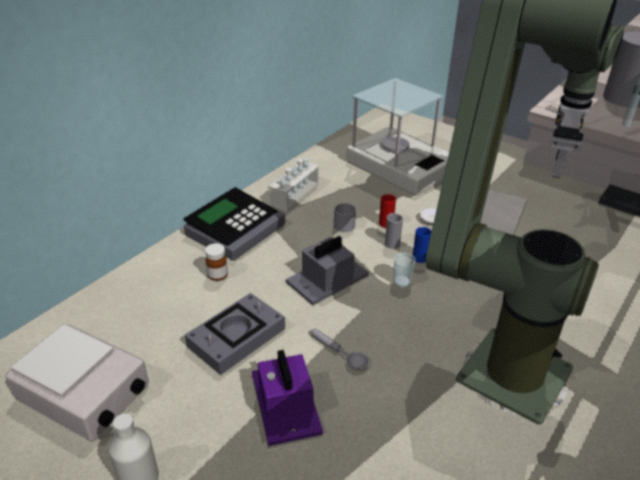

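View pics/top0.png

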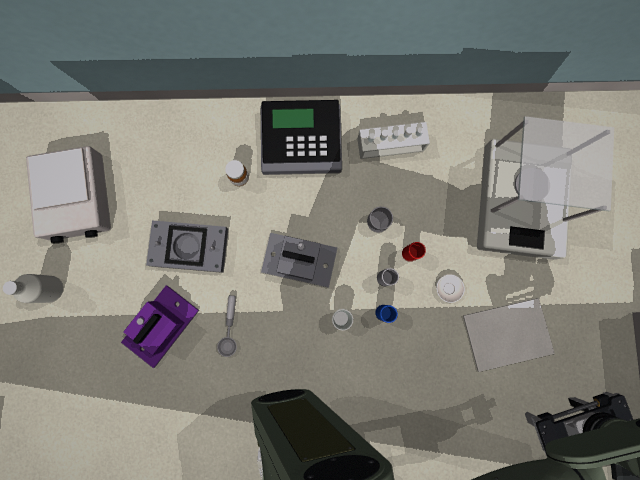

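The grey small can is at about top px (387,277) and side px (394,231). Its look-alikes are the red can at (413,251) and the blue one at (386,313). The grey upper half is at (299,258), and the purple one at (160,326) isn't meant. I'll confirm with an enlarged crop and measure from depth.

```bash
cat > h.py <<'E'
import numpy as np,cv2
from plant import env
def cloud(n,d):
    c=env.calibration(n);v,u=np.mgrid[:480,:640]
    P=np.stack([(u-c["cx"])/c["fx"]*d,(v-c["cy"])/c["fy"]*d,d],-1).astype(float)
    W=(P-np.array(c["t"]))@np.array(c["R"])
    W[d<=0]=np.nan
    return W
def sel(W,c,r,z0,z1):
    m=(np.hypot(W[...,0]-c[0],W[...,1]-c[1])<r)&(W[...,2]>z0)&(W[...,2]<z1)
    return W[m],m
def circ(p):
    A=np.c_[2*p[:,:2],np.ones(len(p))];s=np.linalg.lstsq(A,(p[:,:2]**2).sum(1),rcond=None)[0]
    return s[:2],np.sqrt(s[2]+s[0]**2+s[1]**2)
def rect(p):
    return cv2.minAreaRect(p[:,:2].astype(np.float32))
E
python3 - <<'E'
from h import *
p=np.load('pics/top0p.npy')[:,:,::-1]
cv2.imwrite('pics/crop0.png',cv2.resize(p[190:340,130:480],None,fx=2.2,fy=2.2,interpolation=cv2.INTER_CUBIC))
for n in('top','side'):
    W=cloud(n,np.load(f'pics/{n}0.npy'));print(n)
    q,_=sel(W,(390,0),40,-20,20);print('bench z',np.nanmedian(q[:,2]) if len(q) else None)
    for nm,c,z in(('large',(615,-228),60),('small',(455,-238),90),('red',(521,-305),90),('blue',(360,-230),90)):
        q,_=sel(W,c,55,z-7,z+7)
        if len(q)>5:
            x,r=circ(q);print(nm,len(q),'z',np.median(q[:,2]).round(1),'circ',x.round(1),r.round(1),'minEncl',[np.round(a,1) for a in cv2.minEnclosingCircle(q[:,:2].astype(np.float32))])
    q,_=sel(W,(548,287),125,34,50);print('lower',len(q),np.median(q[:,2]).round(1),rect(q))
    q,_=sel(W,(505,10),110,110,126);print('fin',len(q),np.median(q[:,2]).round(1),rect(q),q.mean(0).round(1))
    q,_=sel(W,(505,10),110,80,95);print('hood',len(q),np.median(q[:,2]).round(1),rect(q))
    q,_=sel(W,(505,10),125,6,18);print('flange',len(q),np.median(q[:,2]).round(1),rect(q))
    q,_=sel(W,(548,287),34,10,26);print('wellfloor',len(q),np.median(q[:,2]).round(1),q.mean(0).round(1))
E
```

```text
top
bench z 1.1130080313104411
large 98 z 60.2 circ [ 611.4 -225.3] 29.3 minEncl [array([ 611.9, -225.5]), np.float64(31.2)]
small 77 z 90.1 circ [ 456.5 -236.4] 20.2 minEncl [array([ 456.7, -236.7]), np.float64(21.8)]
red 76 z 89.8 circ [ 521.3 -307.6] 20.2 minEncl [array([ 521.3, -307.7]), np.float64(21.9)]
blue 78 z 90.4 circ [ 364.4 -228.8] 20.3 minEncl [array([ 364.5, -228.9]), np.float64(21.8)]
lower 2782 41.8 ((552.9924926757812, 288.5160827636719), (197.97775268554688, 120.68411254882812), 83.64326477050781)
fin 190 119.7 ((510.77398681640625, -7.8914947509765625), (78.85493469238281, 14.14791202545166), 75.95039367675781) [510.3  -8.3 119.6]
hood 1150 89.1 ((510.8345031738281, -7.756008148193359), (93.89263153076172, 94.10506439208984), 76.13349914550781)
flange 1447 12.8 ((505.4219055175781, 3.2484283447265625), (234.1805419921875, 245.9991455078125), 84.05341339111328)
wellfloor 424 18.9 [551.1 290.   19. ]
side
bench z 0.9143808657856402
large 128 z 58.1 circ [ 613.3 -225.2] 29.9 minEncl [array([ 613.3, -227.3]), np.float64(36.5)]
small 100 z 88.1 circ [ 457.7 -236.5] 20.7 minEncl [array([ 458.3, -236.6]), np.float64(26.2)]
red 93 z 87.5 circ [ 523.2 -307.6] 20.8 minEncl [array([ 521. , -309.1]), np.float64(26.1)]
blue 99 z 88.2 circ [ 366.4 -228.4] 19.7 minEncl [array([ 367.7, -227.3]), np.float64(24.7)]
lower 2920 41.3 ((551.947998046875, 288.4386291503906), (200.99415588378906, 129.7880401611328), 83.5820083618164)
fin 184 118.0 ((512.2493896484375, -7.4182891845703125), (81.75691986083984, 21.124988555908203), 77.65943145751953) [510.8  -4.6 117.6]
hood 724 88.4 ((512.3927001953125, -7.553077697753906), (99.23310852050781, 102.03207397460938), 75.8698501586914)
flange 996 12.6 ((499.4505615234375, 30.114212036132812), (224.20358276367188, 208.85623168945312), 31.138330459594727)
wellfloor 274 18.7 [558.1 280.5  18.9]
```

View pics/crop0.png

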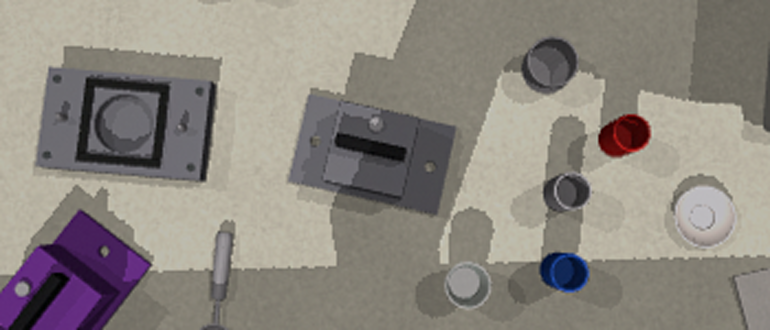

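The crop shows the grey can at the middle, between red and blue, and the grey hood with a small knob beside the fin. Sizes check out: rim radii, the 94 mm hood and the 198x121 block. Next I'll measure the knob and dowels and work out the moves.

```bash
cat >> h.py <<'E'
def delta(cur,tgt):
    # cur,tgt: x,y,z,phi(deg) tool down; returns units in tool axes
    f=np.radians(cur[3]);dx,dy=tgt[0]-cur[0],tgt[1]-cur[1]
    return np.round([(dx*np.cos(f)+dy*np.sin(f))/40,(dx*np.sin(f)-dy*np.cos(f))/40,-(tgt[2]-cur[2])/40,0,0,-(tgt[3]-cur[3])/6],3)
def state():
    o=env.observe();q=o["eef_rot"];return np.round([*o["tool_pos"],np.degrees(2*np.arctan2(q[1],q[0]))],2),np.round(o["ft_force"],1),o["gripper_width"].round(1),o["time"]
E
python3 - <<'E'
from h import *
W=cloud('top',np.load('pics/top0.npy'))
a=np.radians(-14);R=np.array([[np.cos(a),-np.sin(a)],[np.sin(a),np.cos(a)]])
q,m=sel(W,(511,-8),60,92,108)
l=(q[:,:2]-[510.8,-7.8])@R;k=np.abs(l[:,0])>10
print('knob',len(q[k]),np.c_[l,q[:,2]][k].round(0).tolist()[:40])
for n in('top','side'):
    W=cloud(n,np.load(f'pics/{n}0.npy'))
    a=np.radians(-6.36);R=np.array([[np.cos(a),-np.sin(a)],[np.sin(a),np.cos(a)]])
    for s in(1,-1):
        c=np.array([552.5,288.5])+R@[0,72*s]
        q,_=sel(W,c,14,57,70);print(n,'dowel',s,c.round(1),len(q),q.mean(0).round(1) if len(q) else '',q[:,2].max() if len(q) else '')
    q,_=sel(W,(552,288),34,8,37);print('circ',len(q),[np.round(a,1) for a in cv2.minEnclosingCircle(q[:,:2].astype(np.float32))])
    q,_=sel(W,(552,288),42,36,50);x,r=circ(q)
    q,_=sel(W,(552,288),110,44,49);print('seal',len(q),rect(q))
A=[156.57,-553.28,205.45,15.7]
for t in([400,-260,190,50],[612,-225.5,150,83.6]):
    print(delta(A,t))
E
```

```text
knob 128 [[42.0, 31.0, 94.0], [44.0, 24.0, 92.0], [46.0, 16.0, 92.0], [37.0, 45.0, 93.0], [39.0, 23.0, 92.0], [40.0, 20.0, 93.0], [42.0, 8.0, 95.0], [34.0, 34.0, 93.0], [40.0, 7.0, 95.0], [41.0, 5.0, 92.0], [37.0, 9.0, 93.0], [39.0, -1.0, 93.0], [43.0, -18.0, 94.0], [44.0, -23.0, 93.0], [28.0, 38.0, 92.0], [35.0, 3.0, 97.0], [36.0, 1.0, 96.0], [38.0, -9.0, 93.0], [42.0, -24.0, 93.0], [24.0, 42.0, 92.0], [26.0, 32.0, 94.0], [29.0, 23.0, 92.0], [32.0, 5.0, 95.0], [32.0, 3.0, 99.0], [33.0, 0.0, 96.0], [34.0, -2.0, 97.0], [35.0, -4.0, 93.0], [41.0, -34.0, 92.0], [42.0, -36.0, 92.0], [30.0, 5.0, 94.0], [30.0, 2.0, 94.0], [31.0, -0.0, 95.0], [31.0, -3.0, 95.0], [32.0, -5.0, 99.0], [23.0, 24.0, 93.0], [25.0, 17.0, 92.0], [27.0, 7.0, 94.0], [28.0, 4.0, 93.0], [28.0, 2.0, 94.0], [29.0, -1.0, 94.0]]
top dowel 1 [560.5 360.1] 10 [560.  358.6  62.6] 66.66999626115734
top dowel -1 [544.5 216.9] 9 [544.3 216.8  62.5] 67.84838039890725
circ 456 [array([552.8, 288.9]), np.float64(33.4)]
seal 640 ((552.0811157226562, 287.4123229980469), (194.4998779296875, 118.92384338378906), 83.7238540649414)
side dowel 1 [560.5 360.1] 14 [559.5 361.8  62.2] 68.21394235156485
side dowel -1 [544.5 216.9] 11 [545.1 217.8  62.3] 69.06249554501646
circ 316 [array([553.2, 286.7]), np.float64(33.0)]
seal 578 ((551.63427734375, 290.998291015625), (194.84938049316406, 119.48712921142578), 83.4249267578125)
[ 7.843 -5.412  0.386  0.     0.    -5.717]
[ 13.178  -4.808   1.386   0.      0.    -11.317]
```

```bash
python3 -m jog '7.84 -5.41 0.39 0 0 -5.72 94;7.84 -5.41 0.39 0 0 -5.72 94;7.84 -5.41 0.39 0 0 -5.72 94;7.84 -5.41 0.39 0 0 -5.72 94;7.84 -5.41 0.39 0 0 -5.72 94;7.84 -5.41 0.39 0 0 -5.72 94;7.84 -5.41 0.39 0 0 -5.72 94;7.84 -5.41 0.39 0 0 -5.72 94;7.84 -5.41 0.39 0 0 -5.72 94;13.18 -4.81 1.39 0 0 -11.32 94;13.18 -4.81 1.39 0 0 -11.32 94;13.18 -4.81 1.39 0 0 -11.32 94'; python3 -c "
from h import *;print(state())"
```

```text
time: 1.5
tool_pos: [518.2, -241.0, 167.9]
eef_rot: [0.809, 0.588, 0.0, 0.001]
ft_force: [-0.1, -2.1, 0.8]
gripper_width: 94.2Traceback (most recent call last):
  File "<string>", line 2, in <module>
    from h import *;print(state())
                          ~~~~~^^
  File "h.py", line 22, in state
    o=env.observe();q=o["eef_rot"];return np.round([*o["tool_pos"],np.degrees(2*np.arctan2(q[1],q[0]))],2),np.round(o["ft_force"],1),o["gripper_width"].round(1),o["time"]
                                                                                                                                     ^^^^^^^^^^^^^^^^^^^^^^^^
AttributeError: 'float' object has no attribute 'round'
```

```bash
sed -i 's/o\["gripper_width"\].round(1)/round(float(o["gripper_width"]),1)/' h.py; python3 -m jog '0 0 0 0 0 0 94;0 0 0 0 0 0 94' ; python3 -c "
from h import *;s=state();print(s);print(delta(s[0],[612,-225.5,110,83.6]))"
```

```text
time: 1.67
tool_pos: [516.9, -241.0, 166.0]
eef_rot: [0.81, 0.586, -0.001, -0.001]
ft_force: [-0.8, 0.3, -1.0]
gripper_width: 94.0
(array([ 516.95, -241.  ,  165.95,   71.73]), array([-0.8,  0.3, -1. ]), 94.0, 1.6667)
[ 1.113  2.135  1.399  0.     0.    -1.978]
```

```bash
python3 -m jog '0.55 1.07 0.7 0 0 -1 94;1.11 2.14 1.4 0 0 -1.98 94;1.11 2.14 1.4 0 0 -1.98 94;1.11 2.14 1.4 0 0 -1.98 94;1.11 2.14 1.4 0 0 -1.98 94;1.11 2.14 1.4 0 0 -1.98 94;1.11 2.14 1.4 0 0 -1.98 94' ; python3 - <<'E'
from h import *;s=state();print(s)
for i in range(3): p,d=env.capture('top');print(state()[0])
cv2.imwrite('pics/t1.png',cv2.resize(p[150:330,260:480],None,fx=3,fy=3)[:,:,::-1])
print(delta(state()[0],[612,-225.5,35,83.6]))
E
```

```text
time: 2.25
tool_pos: [610.8, -228.3, 113.5]
eef_rot: [0.747, 0.665, 0.0, 0.001]
ft_force: [1.1, -0.3, 0.9]
gripper_width: 93.9
(array([ 610.76, -228.28,  113.51,   83.38]), array([ 1.1, -0.3,  0.9]), 93.9, 2.25)
[ 610.94 -228.22  113.62   83.38]
[ 611.05 -228.12  113.52   83.39]
[ 611.16 -227.95  113.33   83.41]
[ 0.063  0.014  1.958  0.     0.    -0.032]
```

View pics/t1.png

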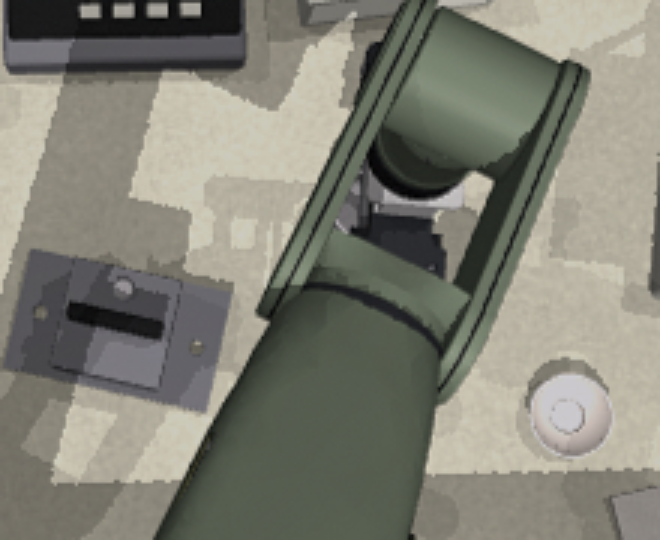

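The top view shows the wrist hiding the large can. I'll descend and check with the side camera.

```bash
python3 -m jog '0.06 0.01 0.9 0 0 0 94;0.06 0.01 1.6 0 0 0 94;0.06 0.01 1.96 0 0 0 94;0.06 0.01 1.96 0 0 0 94;0.06 0.01 1.96 0 0 0 94;0.06 0.01 1.96 0 0 0 94;0.06 0.01 1.96 0 0 0 94;0.06 0.01 1.96 0 0 0 94' ; python3 - <<'E'
from h import *
p,d=env.capture('side')
print(state(),delta(state()[0],[612,-225.5,35,83.6]))
cv2.imwrite('pics/s1.png',cv2.resize(p[130:310,240:480],None,fx=3,fy=3)[:,:,::-1])
E
```

```text
time: 3.07
tool_pos: [613.7, -225.5, 35.4]
eef_rot: [0.746, 0.666, 0.001, 0.002]
ft_force: [0.2, 0.0, 0.1]
gripper_width: 94.0
(array([ 613.44, -225.4 ,   35.08,   83.49]), array([-0.5,  0.4,  0.8]), 93.9, 3.1167) [-0.007 -0.035  0.002  0.     0.    -0.018]
```

View pics/s1.png

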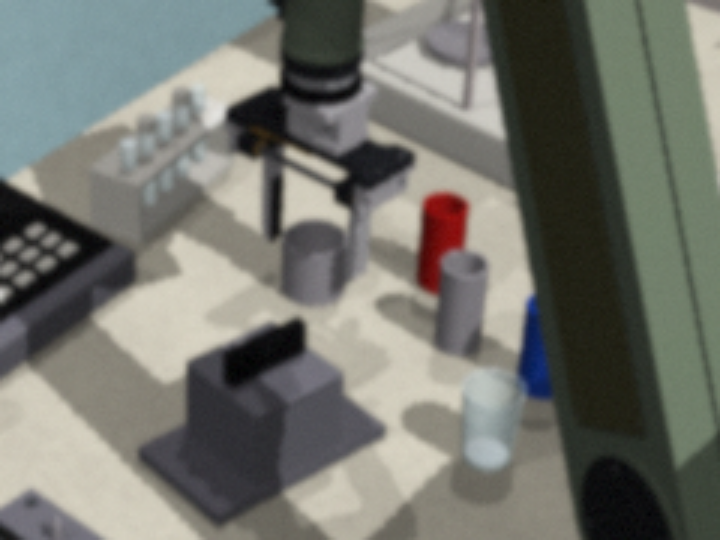

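The jaws straddle the large can, one finger on each side at crop (270,200) and (355,230). Closing now.

```bash
python3 -m jog '0 -0.03 0 0 0 0 70;0 -0.03 0 0 0 0 50;0 -0.03 0 0 0 0 50;0 -0.03 0 0 0 0 50;0 -0.03 0 0 0 0 50;0 -0.03 0 0 0 0 50' ; python3 - <<'E'
from h import *
print(state())
E
```

```text
time: 3.62
tool_pos: [611.1, -224.7, 33.2]
eef_rot: [0.746, 0.666, 0.0, 0.0]
ft_force: [-0.3, -0.8, 0.3]
gripper_width: 60.5
(array([ 611.14, -224.66,   33.21,   83.49]), array([-0.3, -0.8,  0.3]), 60.5, 3.6167)
```

```bash
python3 -m jog '0 0 -0.5 0 0 0 50;0 0 -1.5 0 0 0 50;0 0 -2.5 0 0 0 50;0 0 -3.5 0 0 0 50;0 0 -4 0 0 0 50;0 0 -4 0 0 0 50' ; python3 - <<'E'
from h import *
print(state(),delta(state()[0],[552.4,288.4,175,83.6]))
E
```

```text
time: 4.12
tool_pos: [614.7, -226.4, 200.6]
eef_rot: [0.746, 0.666, 0.002, 0.006]
ft_force: [0.8, -0.1, -0.3]
gripper_width: 60.6
(array([ 614.67, -226.44,  200.56,   83.49]), array([ 0.8, -0.1, -0.3]), 60.6, 4.1167) [12.612 -3.006  0.639  0.     0.    -0.018]
```

```bash
python3 -m jog '0.6 -0.15 0 0 0 0 50;1.6 -0.4 0 0 0 0 50;2.6 -0.65 0 0 0 0 50;3.6 -0.9 0 0 0 0 50;4.6 -1.1 0 0 0 0 50;5.6 -1.35 0 0 0 0 50;6.6 -1.6 0 0 0 0 50;7.6 -1.8 0 0 0 0 50;8.6 -2.05 0 0 0 0 50;9.6 -2.3 0 0 0 0 50;10.6 -2.55 0 0 0 0 50;11.3 -2.7 0 0 0 0 50';python3 -m jog '0 0 0 0 0 0 50;0 0 0 0 0 0 50;0 0 0 0 0 0 50;0 0 0 0 0 0 50'; python3 - <<'E'
from h import *
p,d=env.capture('side')
cv2.imwrite('pics/s2.png',p[:,:,::-1])
print(state(),delta(state()[0],[552.4,288.4,110,83.6]))
E
```

```text
time: 5.12
tool_pos: [552.0, 239.8, 190.0]
eef_rot: [0.745, 0.667, -0.002, -0.002]
ft_force: [0.4, -0.2, -0.8]
gripper_width: 60.4
time: 5.45
tool_pos: [554.5, 235.3, 191.7]
eef_rot: [0.747, 0.665, -0.001, -0.0]
ft_force: [0.5, 0.3, -1.9]
gripper_width: 60.7
(array([554.79, 235.16, 192.13,  83.37]), array([ 0.3,  0. , -1.9]), 60.5, 5.5) [ 1.315 -0.213  2.053  0.     0.    -0.038]
```

View pics/s2.png

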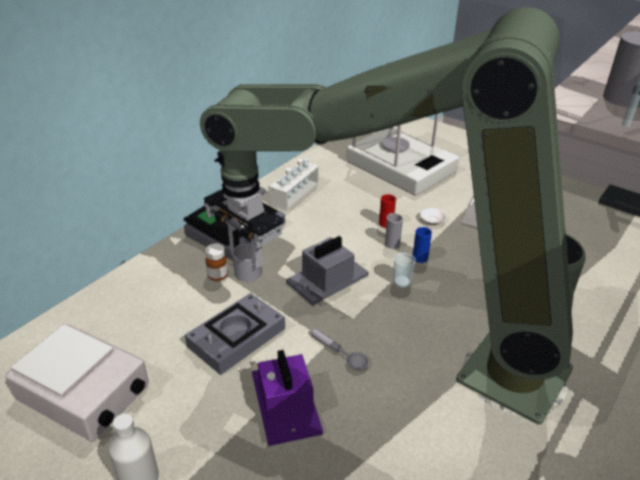

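The can hangs upright in the gripper at (247,268). I'll move over the well.

```bash
python3 -m jog '0.7 -0.1 0.8 0 0 0 50;1.32 -0.21 1.6 0 0 0 50;1.32 -0.21 2.05 0 0 0 50;1.32 -0.21 2.05 0 0 0 50;1.32 -0.21 2.05 0 0 0 50;1.32 -0.21 2.05 0 0 0 50;1.32 -0.21 2.05 0 0 0 50;1.32 -0.21 2.05 0 0 0 50;1.32 -0.21 2.05 0 0 0 50'; python3 - <<'E'
from h import *
p,d=env.capture('side')
cv2.imwrite('pics/s3.png',cv2.resize(p[200:390,160:400],None,fx=3,fy=3)[:,:,::-1])
W=cloud('side',d);q,_=sel(W,(552,288),60,70,125)
print(state(),delta(state()[0],[552.4,288.4,51.5,83.6]))
# can outer surface: fit circle radius 31 to points near z 80-100 within 45 
from scipy.optimize import least_squares
q,_=sel(W,(552,288),36,82,105)
r=least_squares(lambda c:np.hypot(q[:,0]-c[0],q[:,1]-c[1])-31,[552,288],loss='soft_l1');print(len(q),r.x.round(1),np.abs(r.fun).mean())
E
```

```text
time: 6.25
tool_pos: [553.9, 290.0, 113.1]
eef_rot: [0.746, 0.665, 0.001, 0.001]
ft_force: [1.2, -0.6, -0.5]
gripper_width: 60.3
(array([553.57, 290.02, 112.69,  83.45]), array([ 0.3,  0.7, -1.6]), 61.0, 6.3) [-0.044 -0.024  1.53   0.     0.    -0.025]
263 [554.7 288.2] 1.6908405825123418
```

View pics/s3.png

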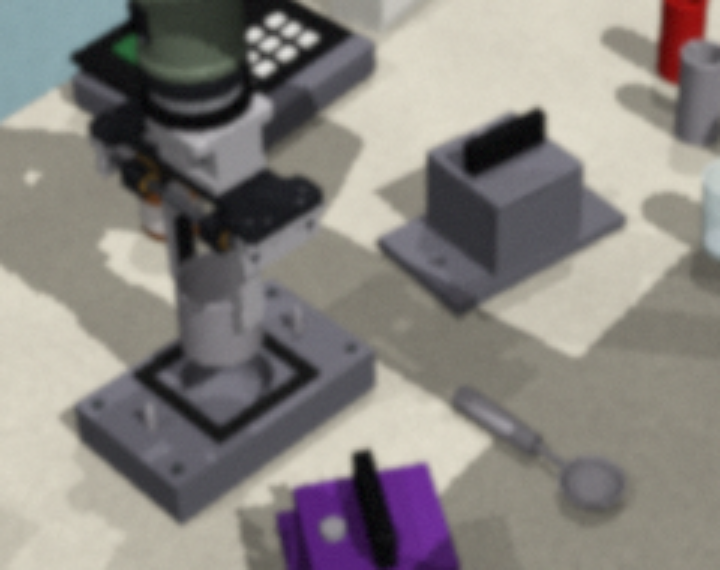

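```bash
python3 -m jog '-0.04 -0.03 0.4 0 0 0 50;-0.04 -0.03 0.7 0 0 0 50;-0.04 -0.03 0.7 0 0 0 50;-0.04 -0.03 0.7 0 0 0 50;-0.04 -0.03 0.9 0 0 0 50;-0.04 -0.03 1.05 0 0 0 50;-0.04 -0.03 1.2 0 0 0 50;-0.04 -0.03 1.2 0 0 0 50'; python3 - <<'E'
from h import *
print(state(),delta(state()[0],[552.4,288.4,51.5,83.6]))
E
```

```text
time: 6.97
tool_pos: [550.0, 288.3, 61.4]
eef_rot: [0.746, 0.666, -0.001, -0.001]
ft_force: [-1.1, 0.2, -1.5]
gripper_width: 60.8
(array([550.  , 288.32,  61.43,  83.49]), array([-1.1,  0.2, -1.5]), 60.8, 6.9667) [ 0.009  0.059  0.248  0.     0.    -0.018]
```

```bash
python3 -m jog '0 0.04 0.1 0 0 0 50;0 0.04 0.2 0 0 0 50;0 0.04 0.25 0 0 0 50;0 0.04 0.25 0 0 0 50;0 0.04 0.25 0 0 0 50;0 0.04 0.25 0 0 0 50'; python3 - <<'E'
from h import *
print(state(),delta(state()[0],[552.4,288.4,51.5,83.6]))
E
```

```text
time: 7.47
tool_pos: [552.9, 288.6, 53.4]
eef_rot: [0.746, 0.666, 0.0, 0.0]
ft_force: [0.1, -0.0, -1.5]
gripper_width: 60.7
(array([552.95, 288.61,  53.38,  83.49]), array([ 0.1, -0. , -1.5]), 60.7, 7.4667) [-0.007 -0.013  0.047  0.     0.    -0.018]
```

```bash
python3 -m jog '0 0 0.03 0 0 0 50;0 0 0.06 0 0 0 50;0 0 0.06 0 0 0 50;0 0 0.06 0 0 0 50'; python3 - <<'E'
from h import *
print(state())
E
```

```text
time: 7.8
tool_pos: [553.1, 288.7, 51.2]
eef_rot: [0.746, 0.666, 0.0, 0.0]
ft_force: [0.5, -0.4, 0.3]
gripper_width: 60.6
(array([553.13, 288.68,  51.19,  83.49]), array([ 0.5, -0.4,  0.3]), 60.6, 7.8)
```

Weight has come off (fz −1.5 → 0.3). Releasing and lifting.

```bash
python3 -m jog '0 0 0 0 0 0 76;0 0 0 0 0 0 76;0 0 0 0 0 0 76;0 0 0 0 0 0 76;0 0 -0.6 0 0 0 76;0 0 -1.6 0 0 0 76;0 0 -2.6 0 0 0 76;0 0 -3.5 0 0 0 76;0 0 -3.5 0 0 0 76;0 0 -3.5 0 0 0 76'; python3 - <<'E'
from h import *
p,d=env.capture('side')
cv2.imwrite('pics/s4.png',cv2.resize(p[200:390,160:400],None,fx=3,fy=3)[:,:,::-1])
W=cloud('side',d)
q,_=sel(W,(552,288),45,71,85);x,r=circ(q);print('rim z',np.median(q[:,2]),len(q),x,r)
print(state(),delta(state()[0],[456.7,-236.5,190,83.6]))
E
```

```text
time: 8.63
tool_pos: [555.0, 289.4, 194.7]
eef_rot: [0.746, 0.666, 0.004, 0.001]
ft_force: [-0.2, 0.1, -1.0]
gripper_width: 76.0
rim z 76.72665396403545 202 [553.10177119 287.90040886] 29.17015311340631
(array([553.26, 288.67, 191.81,  83.49]), array([ 0.2,  0. , -1.2]), 76.1, 8.6833) [-13.318  -0.91    0.045   0.      0.     -0.018]
```

View pics/s4.png

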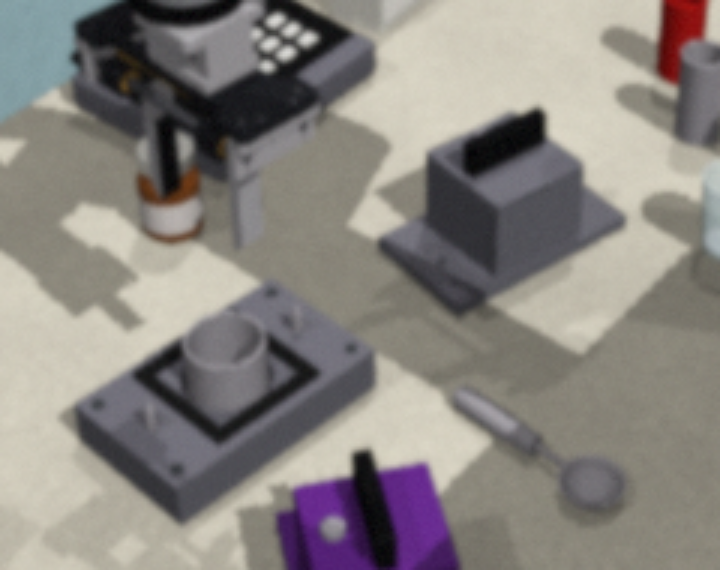

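The large can stands in the well, rim about 77–78 mm. Next is the small can.

```bash
python3 -m jog '-0.7 -0.05 0 0 0 0 76;-1.7 -0.1 0 0 0 0 76;-2.7 -0.2 0 0 0 0 76;-3.7 -0.25 0 0 0 0 76;-4.7 -0.3 0 0 0 0 76;-5.7 -0.4 0 0 0 0 76;-6.7 -0.45 0 0 0 0 76;-7.7 -0.5 0 0 0 0 76;-8.7 -0.6 0 0 0 0 76;-9.7 -0.65 0 0 0 0 76;-10.7 -0.75 0 0 0 0 76;-11.6 -0.8 0 0 0 0 76';python3 -m jog '-0.5 0 0.2 0 0 0 76;-1 -0.1 0.5 0 0 0 76;-1 -0.1 0.7 0 0 0 76;-1 -0.1 0.7 0 0 0 76;-1 -0.1 0.7 0 0 0 76;-1 -0.1 0.7 0 0 0 76'; python3 - <<'E'
from h import *
print(state(),delta(state()[0],[456.7,-236.5,62,83.6]))
E
```

```text
time: 9.68
tool_pos: [465.8, -170.1, 188.2]
eef_rot: [0.746, 0.666, -0.001, -0.002]
ft_force: [-0.1, -0.0, -1.0]
gripper_width: 76.3
time: 10.18
tool_pos: [459.8, -206.8, 162.2]
eef_rot: [0.746, 0.666, 0.0, -0.001]
ft_force: [-0.2, 0.8, 0.2]
gripper_width: 76.1
(array([ 459.79, -206.79,  162.2 ,   83.56]), array([-0.2,  0.8,  0.2]), 76.1, 10.1833) [-0.747  0.007  2.505  0.     0.    -0.007]
```

```bash
python3 -m jog '-0.75 0 0.6 0 0 0 76;-0.75 0 1 0 0 0 76;-0.75 0 1 0 0 0 76;-0.75 0 1 0 0 0 76;-0.75 0 1 0 0 0 76;-0.75 0 1 0 0 0 76;-0.75 0 1 0 0 0 76'; python3 - <<'E'
from h import *
p,d=env.capture('side')
cv2.imwrite('pics/s5.png',cv2.resize(p[150:310,320:520],None,fx=3,fy=3)[:,:,::-1])
print(state(),delta(state()[0],[456.7,-236.5,62,83.6]))
E
```

```text
time: 10.77
tool_pos: [457.5, -237.9, 124.2]
eef_rot: [0.746, 0.666, 0.0, 0.001]
ft_force: [-0.8, -0.1, -0.1]
gripper_width: 76.6
(array([ 457.31, -237.93,  124.01,   83.54]), array([-0.6, -0.2, -0.7]), 76.0, 10.8167) [ 0.034 -0.019  1.55   0.     0.    -0.01 ]
```

View pics/s5.png

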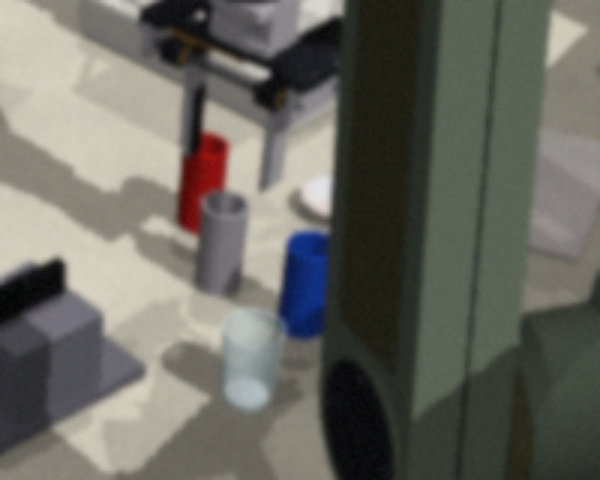

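The jaws are above the grey can, which is at crop (222,240). Red is behind it and blue to the right, both clear. Descending.

```bash
python3 -m jog '0.03 -0.02 0.5 0 0 0 76;0.03 -0.02 1 0 0 0 76;0.03 -0.02 1.5 0 0 0 76;0.03 -0.02 1.55 0 0 0 76;0.03 -0.02 1.55 0 0 0 76;0.03 -0.02 1.55 0 0 0 76;0.03 -0.02 1.55 0 0 0 76;0.03 -0.02 1.55 0 0 0 60;0.03 -0.02 1.55 0 0 0 40;0.03 -0.02 1.55 0 0 0 35;0.03 -0.02 1.55 0 0 0 35;0.03 -0.02 1.55 0 0 0 35'; python3 -m jog '0 0 0 0 0 0 35;0 0 0 0 0 0 35';python3 - <<'E'
from h import *
print(state())
E
```

```text
time: 11.82
tool_pos: [455.9, -236.8, 61.0]
eef_rot: [0.746, 0.666, 0.0, 0.0]
ft_force: [0.7, -0.0, 0.2]
gripper_width: 46.2
time: 11.98
tool_pos: [455.9, -236.8, 60.9]
eef_rot: [0.746, 0.666, 0.0, 0.0]
ft_force: [0.6, -0.7, 0.8]
gripper_width: 43.6
(array([ 455.87, -236.76,   60.9 ,   83.49]), array([ 0.6, -0.7,  0.8]), 43.6, 11.9833)
```

```bash
python3 -m jog '0 0 0 0 0 0 35;0 0 -0.5 0 0 0 35;0 0 -1.5 0 0 0 35;0 0 -2.5 0 0 0 35;0 0 -3.5 0 0 0 35;0 0 -4.2 0 0 0 35;0 0 -4.2 0 0 0 35;0 0 -4.2 0 0 0 35' ; python3 - <<'E'
from h import *
print(state(),delta(state()[0],[552.4,288.4,225,83.6]))
E
```

```text
time: 12.65
tool_pos: [456.8, -237.4, 230.7]
eef_rot: [0.746, 0.666, 0.0, 0.002]
ft_force: [0.1, 0.4, -1.0]
gripper_width: 43.7
(array([ 456.76, -237.36,  230.66,   83.49]), array([ 0.1,  0.4, -1. ]), 43.7, 12.65) [13.33   0.885  0.141  0.     0.    -0.018]
```

```bash
python3 -m jog '0.7 0.05 0 0 0 0 35;1.7 0.1 0 0 0 0 35;2.7 0.2 0 0 0 0 35;3.7 0.25 0 0 0 0 35;4.7 0.3 0 0 0 0 35;5.7 0.4 0 0 0 0 35;6.7 0.45 0 0 0 0 35;7.7 0.5 0 0 0 0 35;8.7 0.6 0 0 0 0 35;9.7 0.65 0 0 0 0 35;10.7 0.7 0 0 0 0 35;11.6 0.77 0 0 0 0 35';python3 -m jog '0.7 0.05 0 0 0 0 35;1.5 0.1 0 0 0 0 35;1.6 0.1 0.3 0 0 0 35;1.6 0.1 0.5 0 0 0 35;1.6 0.1 0.5 0 0 0 35;1.6 0.1 0.5 0 0 0 35;1.6 0.1 0.5 0 0 0 35;1.6 0.1 0.5 0 0 0 35'; python3 - <<'E'
from h import *
print(state(),delta(state()[0],[552.8,288.4,150,83.6]))
E
```

```text
time: 13.65
tool_pos: [536.9, 222.9, 225.2]
eef_rot: [0.746, 0.666, -0.003, -0.002]
ft_force: [0.6, 0.6, 0.4]
gripper_width: 43.7
time: 14.32
tool_pos: [550.6, 282.7, 209.1]
eef_rot: [0.747, 0.665, 0.0, 0.0]
ft_force: [0.2, -0.0, -1.1]
gripper_width: 43.9
(array([550.55, 282.73, 209.13,  83.39]), array([ 0.2, -0. , -1.1]), 43.9, 14.3167) [ 0.147  0.04   1.478  0.     0.    -0.035]
```

```bash
python3 -m jog '0.15 0.04 0.6 0 0 0 35;0.15 0.04 1.2 0 0 0 35;0.15 0.04 1.4 0 0 0 35;0.15 0.04 1.4 0 0 0 35;0.15 0.04 1.4 0 0 0 35;0.15 0.04 1.4 0 0 0 35;0.15 0.04 1.4 0 0 0 35;0.15 0.04 1.4 0 0 0 35'; python3 - <<'E'
from h import *
p,d=env.capture('side')
cv2.imwrite('pics/s6.png',cv2.resize(p[200:390,160:400],None,fx=3,fy=3)[:,:,::-1])
W=cloud('side',d)
from scipy.optimize import least_squares
q,_=sel(W,(552,288),27,105,135)
r=least_squares(lambda c:np.hypot(q[:,0]-c[0],q[:,1]-c[1])-22,[552,288],loss='soft_l1');print(len(q),r.x.round(1),np.abs(r.fun).mean())
q,_=sel(W,(552,288),35,50,74)
r=least_squares(lambda c:np.hypot(q[:,0]-c[0],q[:,1]-c[1])-31,[552,288],loss='soft_l1');print(len(q),r.x.round(1),np.abs(r.fun).mean())
print(state(),delta(state()[0],[552.8,288.4,84,83.6]))
E
```

```text
time: 14.98
tool_pos: [553.6, 290.1, 154.6]
eef_rot: [0.746, 0.666, 0.001, 0.001]
ft_force: [0.0, 0.1, -0.9]
gripper_width: 43.7
203 [555.6 288.6] 1.2840026396011262
277 [553.6 287.6] 1.6858151326996391
(array([553.36, 290.05, 154.26,  83.49]), array([-0.5, -0.7, -0.9]), 43.8, 15.0333) [-0.043 -0.009  1.756  0.     0.    -0.018]
```

View pics/s6.png

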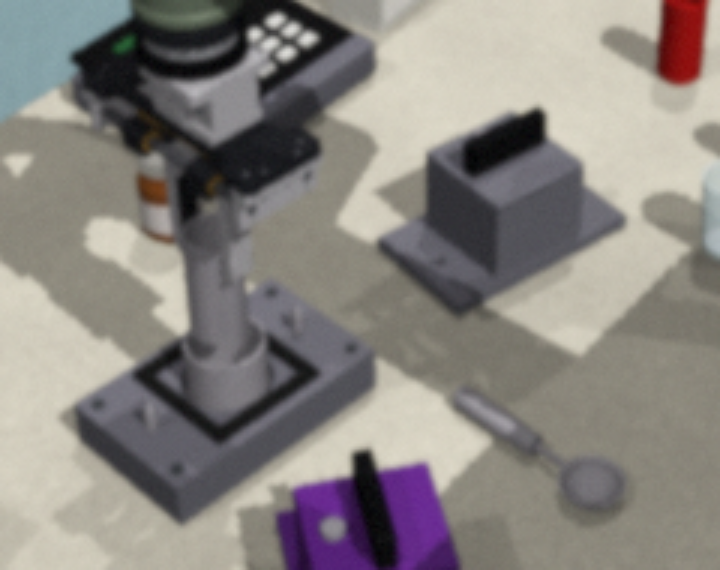

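```bash
python3 -m jog '-0.04 -0.03 0.2 0 0 0 35;-0.04 -0.03 0.2 0 0 0 35;-0.04 -0.03 0.5 0 0 0 35;-0.04 -0.03 0.8 0 0 0 35;-0.04 -0.03 1.1 0 0 0 35;-0.04 -0.03 1.4 0 0 0 35;-0.04 -0.03 1.5 0 0 0 35;-0.04 -0.03 1.5 0 0 0 35;-0.04 -0.03 1.5 0 0 0 35;-0.04 -0.03 1.5 0 0 0 35'; python3 - <<'E'
from h import *
print(state(),delta(state()[0],[552.8,288.4,84,83.6]))
E
```

```text
time: 15.87
tool_pos: [551.7, 288.5, 93.3]
eef_rot: [0.746, 0.666, 0.001, 0.0]
ft_force: [-0.4, -0.6, 0.3]
gripper_width: 43.6
(array([551.74, 288.52,  93.3 ,  83.49]), array([-0.4, -0.6,  0.3]), 43.6, 15.8667) [ 0.     0.027  0.232  0.     0.    -0.018]
```

```bash
python3 -m jog '0 0.02 0.1 0 0 0 35;0 0.02 0.18 0 0 0 35;0 0.02 0.18 0 0 0 35;0 0.02 0.23 0 0 0 35;0 0.02 0.23 0 0 0 35;0 0.02 0.23 0 0 0 35'; python3 - <<'E'
from h import *
print(state(),delta(state()[0],[552.8,288.4,84,83.6]))
E
```

```text
time: 16.37
tool_pos: [552.2, 288.3, 84.0]
eef_rot: [0.746, 0.666, 0.0, 0.0]
ft_force: [1.0, -0.4, 1.2]
gripper_width: 43.7
(array([552.22, 288.33,  83.99,  83.49]), array([ 1. , -0.4,  1.2]), 43.7, 16.3667) [ 0.003  0.014 -0.     0.     0.    -0.018]
```

```bash
python3 -m jog '0 0 0 0 0 0 64;0 0 0 0 0 0 64;0 0 0 0 0 0 64;0 0 0 0 0 0 64;0 0 -0.6 0 0 0 64;0 0 -1.6 0 0 0 64;0 0 -2.6 0 0 0 64;0 0 -3 0 0 0 64;0 0 -3 0 0 0 64'; python3 - <<'E'
from h import *
p,d=env.capture('side')
cv2.imwrite('pics/s7.png',cv2.resize(p[200:390,160:400],None,fx=3,fy=3)[:,:,::-1])
W=cloud('side',d)
q,_=sel(W,(552,288),30,105,120);x,r=circ(q);print('rim z',np.median(q[:,2]),len(q),x,r)
print(state(),delta(state()[0],[511.3,-7.8,190,76]))
E
```

```text
time: 17.12
tool_pos: [555.7, 289.6, 210.5]
eef_rot: [0.746, 0.666, 0.006, 0.002]
ft_force: [0.2, 0.6, 0.4]
gripper_width: 63.9
rim z 111.14199036468956 151 [553.15239379 288.03759806] 20.580685803967647
(array([553.86, 288.93, 206.91,  83.49]), array([ 0.6,  0.3, -1. ]), 64.1, 17.1667) [-7.491 -0.216  0.423  0.     0.     1.248]
```

View pics/s7.png

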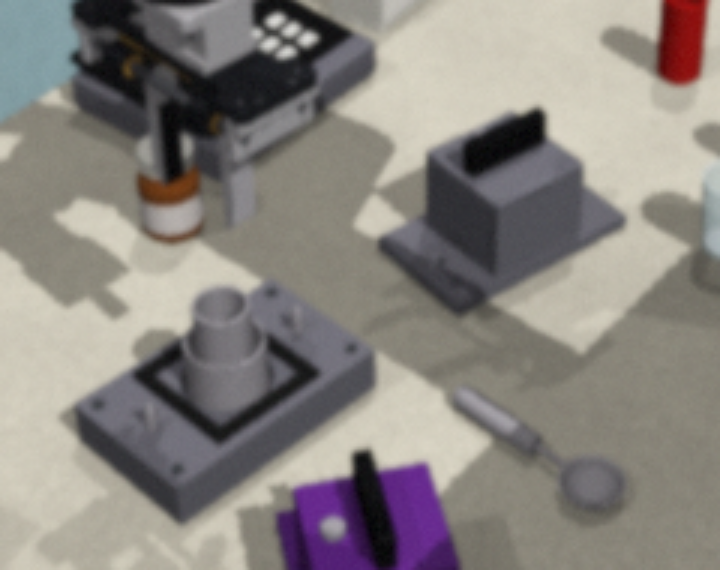

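Both cans are nested, with the rim at 111–113 mm. Before gripping the fin I'll locate the knob beside it exactly.

```bash
python3 - <<'E'
from h import *
p=np.load('pics/top0p.npy');W=cloud('top',np.load('pics/top0.npy'))
cv2.imwrite('pics/knob.png',cv2.resize(p[225:295,255:345],None,fx=8,fy=8,interpolation=cv2.INTER_NEAREST)[:,:,::-1])
g=p.min(2)[238:253,292:312];print(g)
a=np.radians(-14);R=np.array([[np.cos(a),-np.sin(a)],[np.sin(a),np.cos(a)]])
m=np.zeros(p.shape[:2],bool);m[238:253,292:312]=g>125
q=W[m];l=np.c_[(q[:,:2]-[510.8,-7.8])@R,q[:,2]];print(l.min(0),l.max(0),np.median(l,0))
E
```

```text
[[113 119 111  97  86  75 100  91 114 112 116 114 117 115 116 117 114 116
  116 115]
 [112 112 112 113 113 120 116 106  99  84 103  88 113 112 113 116 114 117
  116 116]
 [111 112 112 112 112 112 113 113 114 115 115  76  80  76  71  98  91 116
  112 115]
 [113 112 113 112 112 112 112 108 109 109 108  77  78  79  81  79  76  84
   79  99]
 [108 108 109 113 113 113 109  73  82  82  79  78  80  80  79  79  79  78
   79  79]
 [ 76  77  82 111 110 109 108  96 124 124  97  81  79  79  79  80  80  81
   81  80]
 [ 78  79  78  78  76  78 111 160 158 154 105  95  79  81  81  80  80  80
   80  80]
 [ 78  78  79  80  78  84 135 153 157 146 107 108  70  80  81  80  79  80
   81  79]
 [ 79  80  81  80  79  67 109 112 150 104 108 107  73  72  80  79  81  80
   79  80]
 [ 80  80  80  80  80  68 108 108 108 107 109 105  78  73  82  82  81  81
   80  80]
 [ 80  80  80  80  80  67  86 107 109 107 106  80  71  74  81  81  80  81
   80  79]
 [ 80  81  80  80  82  80  65  71  92  89  88  72  74  80  81  81  81  79
   80  79]
 [ 82  80  80  80  80  81  80  66  64  65  74  80  81  81  82  80  81  80
   80  80]
 [ 78  80  79  83  82  81  82  81  81  82  81  80  80  82  80  81  80  80
   80  80]
 [ 26  59  59  79  79  79  80  83  81  82  81  81  81  80  81  81  79  79
   80  80]]
[27.98591007 -0.12115139 91.27855808] [33.29174707  7.458737   98.98567587] [30.68482375  2.55728412 94.42886049]
```

View pics/knob.png

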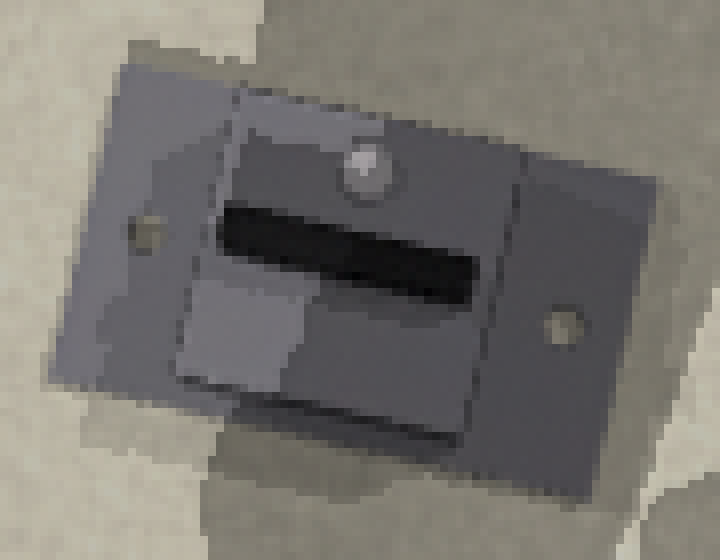

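The knob sits at local x≈26, y≈+1, about 14 mm wide and 10 mm tall. It's too close for a deep centred grip, so I'll grip the fin 17 mm towards local −y.

```bash
python3 -c "
from h import *;s=state();print(s);print(delta(s[0],[507.1,-24.3,190,76]))"
```

```text
(array([553.86, 288.93, 206.91,  83.49]), array([ 0.6,  0.3, -1. ]), 64.1, 17.1667)
[-7.913 -0.274  0.423  0.     0.     1.248]
```

```bash
python3 -m jog '-0.7 0 0 0 0 0.1 64;-1.7 -0.05 0 0 0 0.3 64;-2.7 -0.1 0.1 0 0 0.5 60;-3.7 -0.13 0.2 0 0 0.7 50;-4.7 -0.17 0.3 0 0 0.9 40;-5.7 -0.2 0.4 0 0 1.1 30;-6.7 -0.24 0.4 0 0 1.25 30;-7.5 -0.27 0.4 0 0 1.25 30;-7.91 -0.27 0.4 0 0 1.25 30;-7.91 -0.27 0.4 0 0 1.25 30;-7.91 -0.27 0.4 0 0 1.25 30;-7.91 -0.27 0.4 0 0 1.25 30'; python3 -m jog '0 0 0 0 0 0 30;0 0 0 0 0 0 30;0 0 0 0 0 0 30';python3 -c "
from h import *;s=state();print(s);print(delta(s[0],[507.1,-24.3,128,76]))"
```

```text
time: 18.17
tool_pos: [504.4, -24.0, 186.1]
eef_rot: [0.788, 0.616, -0.001, -0.001]
ft_force: [-1.4, 0.1, -0.5]
gripper_width: 29.8
time: 18.42
tool_pos: [505.3, -23.8, 187.4]
eef_rot: [0.788, 0.616, -0.0, -0.0]
ft_force: [0.2, -0.5, -0.6]
gripper_width: 30.0
(array([505.35, -23.85, 187.37,  76.09]), array([ 0.2, -0.5, -0.6]), 30.0, 18.4167)
[-0.     0.045  1.484  0.     0.     0.015]
```

```bash
python3 -m jog '0 0.04 0.7 0 0 0.02 30;0 0.04 1.3 0 0 0.02 30;0 0.04 1.4 0 0 0.02 30;0 0.04 1.4 0 0 0.02 30;0 0.04 1.4 0 0 0.02 30;0 0.04 1.4 0 0 0.02 30;0 0.04 1.4 0 0 0.02 30';python3 - <<'E'
from h import *
p,d=env.capture('side')
cv2.imwrite('pics/s8.png',cv2.resize(p[180:320,260:420],None,fx=4,fy=4)[:,:,::-1])
s=state();print(s,delta(s[0],[507.1,-24.3,93,76]))
E
```

```text
time: 19.0
tool_pos: [508.3, -25.5, 133.3]
eef_rot: [0.789, 0.615, 0.001, 0.001]
ft_force: [-0.4, -0.0, 0.2]
gripper_width: 29.9
(array([508.09, -25.49, 133.18,  75.88]), array([ 0.1, -0.2, -1.1]), 30.1, 19.05) [ 0.023 -0.031  1.005  0.     0.    -0.02 ]
```

View pics/s8.png

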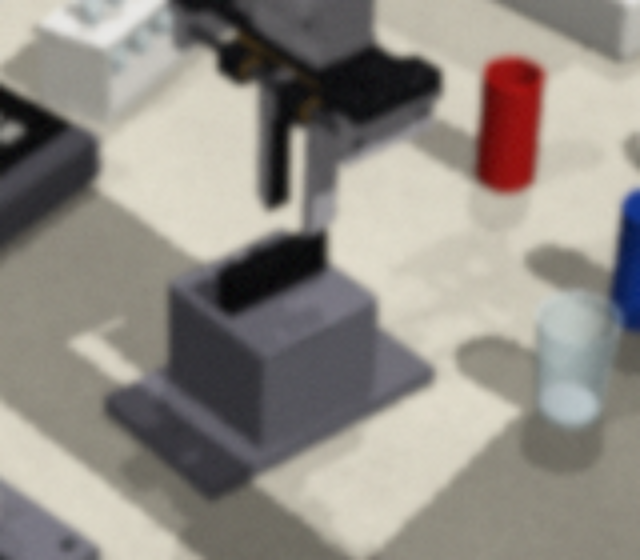

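The fingers straddle the fin: near finger at (320,190), far finger at (272,170). Descending to z≈93.

```bash
python3 -m jog '0.02 -0.03 0.4 0 0 0 30;0.02 -0.03 0.7 0 0 0 30;0.02 -0.03 0.9 0 0 0 30;0.02 -0.03 0.95 0 0 0 30;0.02 -0.03 0.95 0 0 0 30;0.02 -0.03 0.95 0 0 0 30;0.02 -0.03 0.95 0 0 0 30';python3 - <<'E'
from h import *
s=state();print(s,delta(s[0],[507.1,-24.3,93,76]))
E
```

```text
time: 19.63
tool_pos: [506.7, -24.4, 94.5]
eef_rot: [0.789, 0.615, 0.001, 0.001]
ft_force: [0.1, -0.3, -0.4]
gripper_width: 30.0
(array([506.7 , -24.44,  94.46,  75.87]), array([ 0.1, -0.3, -0.4]), 30.0, 19.6333) [ 0.006  0.009  0.036  0.     0.    -0.022]
```

```bash
python3 -m jog '0 0 0 0 0 0 20;0 0 0.02 0 0 0 8;0 0 0.02 0 0 0 8;0 0 0.02 0 0 0 8;0 0 0.02 0 0 0 8;0 0 0.02 0 0 0 8';python3 - <<'E'
from h import *
s=state();print(s)
E
```

```text
time: 20.13
tool_pos: [506.7, -24.5, 93.2]
eef_rot: [0.789, 0.615, 0.0, 0.001]
ft_force: [1.7, -0.9, 0.6]
gripper_width: 14.1
(array([506.65, -24.5 ,  93.2 ,  75.86]), array([ 1.7, -0.9,  0.6]), 14.1, 20.1333)
```

```bash
python3 -m jog '0 0 -0.2 0 0 0 8;0 0 -0.6 0 0 0 8;0 0 -1.3 0 0 0 8;0 0 -2.1 0 0 0 8;0 0 -2.9 0 0 0 8;0 0 -3.5 0 0 0 8;0 0 -3.7 0 0 0 8;0 0 -3.7 0 0 0 8;0 0 -3.7 0 0 0 8';python3 - <<'E'
from h import *
p,d=env.capture('side')
cv2.imwrite('pics/s9.png',cv2.resize(p[150:350,220:440],None,fx=3,fy=3)[:,:,::-1])
s=state();print(s,delta(s[0],[550.5,271.2,238,83.64]))
E
```

```text
time: 20.88
tool_pos: [504.6, -24.0, 239.2]
eef_rot: [0.789, 0.615, -0.001, -0.001]
ft_force: [0.4, 0.2, -5.7]
gripper_width: 14.0
(array([503.97, -23.8 , 238.12,  75.87]), array([-0.7,  0.1, -5. ]), 13.9, 20.9333) [ 7.436e+00 -6.720e-01  3.000e-03  0.000e+00  0.000e+00 -1.295e+00]
```

View pics/s9.png

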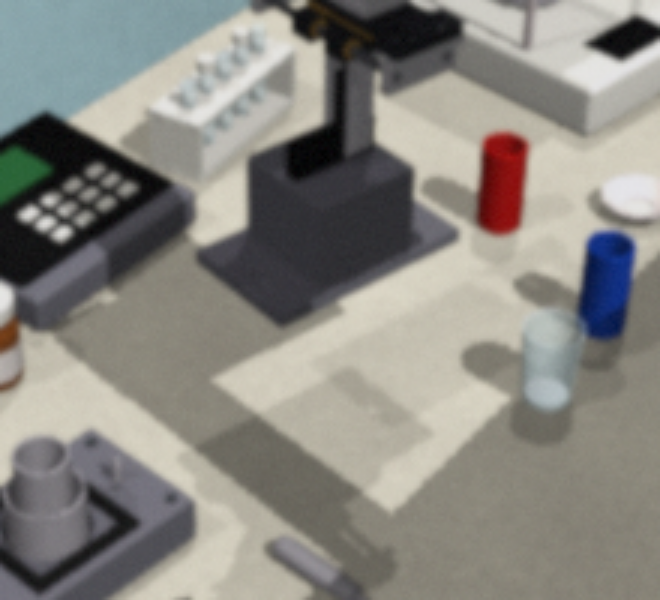

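The hood is lifted and level, with the underside at about 145 mm. I'll move it over the cans.

```bash
python3 -m jog '0.4 -0.04 0 0 0 -0.1 8;1 -0.1 0 0 0 -0.2 8;1.8 -0.16 0 0 0 -0.3 8;2.6 -0.24 0 0 0 -0.5 8;3.4 -0.3 0 0 0 -0.6 8;4.2 -0.4 0 0 0 -0.8 8;5 -0.45 0 0 0 -0.9 8;5.8 -0.5 0 0 0 -1 8;6.5 -0.6 0 0 0 -1.15 8;7.1 -0.65 0 0 0 -1.25 8;7.4 -0.67 0 0 0 -1.3 8;7.4 -0.67 0 0 0 -1.3 8';python3 -m jog '0 0 0 0 0 0 8;0 0 0 0 0 0 8;0 0 0 0 0 0 8;0 0 0 0 0 0 8';python3 - <<'E'
from h import *
p,d=env.capture('side');np.save('pics/s10.npy',d)
cv2.imwrite('pics/s10.png',cv2.resize(p[130:390,140:400],None,fx=2.3,fy=2.3)[:,:,::-1])
p,d=env.capture('top');np.save('pics/t10.npy',d)
cv2.imwrite('pics/t10.png',cv2.resize(p[150:330,100:320],None,fx=3,fy=3)[:,:,::-1])
s=state();print(s,delta(s[0],[550.5,271.2,238,83.64]))
E
```

```text
time: 21.93
tool_pos: [550.7, 271.2, 237.6]
eef_rot: [0.744, 0.668, -0.002, -0.001]
ft_force: [-1.0, -0.3, -4.7]
gripper_width: 13.6
time: 22.27
tool_pos: [552.3, 267.9, 240.8]
eef_rot: [0.746, 0.666, -0.0, 0.0]
ft_force: [-0.1, -0.4, -4.1]
gripper_width: 13.8
(array([552.38, 268.27, 241.07,  83.58]), array([ 0.8, -0. , -4.5]), 14.0, 22.3667) [ 0.068 -0.055  0.077  0.     0.    -0.01 ]
```

View pics/s10.png

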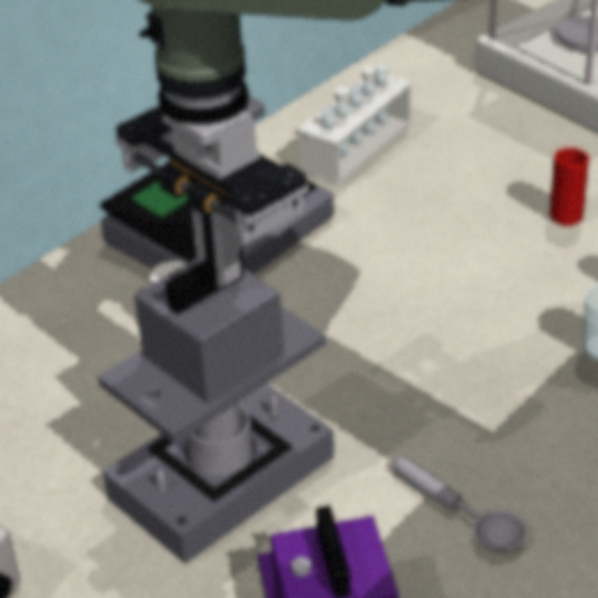

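View pics/t10.png

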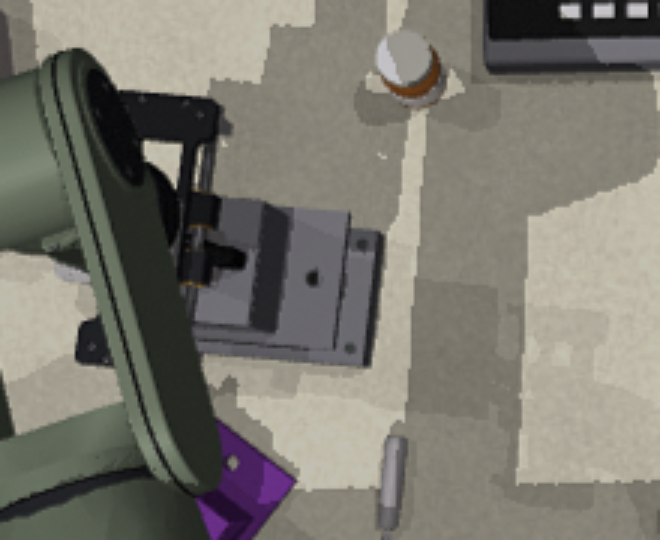

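The hood is over the cans and roughly aligned. I'll measure its held pose against the dowels.

```bash
cat > m.py <<'E'
from h import *
def ext(W,z,c,yaw,dz=5,L=130,side=None):
    a=np.radians(yaw);R=np.array([[np.cos(a),-np.sin(a)],[np.sin(a),np.cos(a)]])
    q,m=sel(W,c,L,z-dz,z+dz)
    l=(q[:,:2]-np.array(c))@R
    out={}
    for ax,o,half in((0,1,93),(1,0,55)):
        lo=[];hi=[]
        for s in range(-half+4,half-4,6):
            k=(l[:,o]>=s)&(l[:,o]<s+6)
            if k.sum()>8: lo.append((s+3,l[k,ax].min()));hi.append((s+3,l[k,ax].max()))
        out['xy'[ax]]=(np.round(lo).astype(int).tolist(),np.round(hi).astype(int).tolist())
    A=np.c_[l,np.ones(len(l))];k=np.linalg.lstsq(A,q[:,2],rcond=None)[0]
    return len(q),np.degrees(k[:2]).round(2),k[2].round(1),out
E
python3 - <<'E'
from m import *
for n,f in(('side','s10'),('top','t10')):
    W=cloud(n,np.load(f'pics/{f}.npy'))
    for z in(160,236): 
        r=ext(W,z,(553.5,286),-6.4,L=110);print(n,z,r[:3]);
        for k,v in r[3].items(): print('  ',k,'lo',v[0],'hi',v[1])
E
```

```text
side 160 (1382, array([ 0.25, -0.5 ]), np.float64(160.2))
   x lo [[-86, -57], [-80, -57], [-74, -56], [-68, -55], [-62, -55], [-56, -55], [-50, -56], [-44, -55], [-38, -54], [-32, -57], [-26, -55], [-20, -55], [-14, -53], [-8, -55], [-2, -57], [4, -55], [10, -54], [16, -54], [22, -55], [28, -55], [34, -55], [40, -54], [46, -56], [52, -55], [58, -56], [64, -54], [70, -57], [76, -54], [82, -56], [88, -55]] hi [[-86, -1], [-80, -9], [-74, -14], [-68, -21], [-62, -30], [-56, -37], [-50, -44], [-44, -44], [-38, -44], [-32, -44], [-26, -42], [-20, -44], [-14, -40], [-8, -45], [-2, -43], [4, -43], [10, -43], [16, -42], [22, -44], [28, -42], [34, -43], [40, 59], [46, 57], [52, 58], [58, 57], [64, 58], [70, 56], [76, 59], [82, 58], [88, 55]]
   y lo [[-48, -95], [-42, -93], [-36, -96], [-30, -97], [-24, -94], [-18, -95], [-12, -95], [-6, -93], [0, -94], [6, -93], [12, -97], [18, 42], [24, 44], [30, 43], [36, 43], [42, 42], [48, 44]] hi [[-48, 92], [-42, 91], [-36, 90], [-30, 92], [-24, 91], [-18, 91], [-12, 92], [-6, 92], [0, 91], [6, 92], [12, 92], [18, 90], [24, 92], [30, 91], [36, 92], [4
[... 1555 characters left out ...]
48], [24, -48], [30, -48], [36, -49], [42, -48], [48, -44]]
top 236 (561, array([-0.08,  0.26]), np.float64(236.9))
   x lo [[-50, -46], [-44, -46], [-38, -47], [-32, -45], [-26, -46], [-20, -46], [-14, -47], [-8, -45]] hi [[-50, 47], [-44, 46], [-38, 47], [-32, 47], [-26, 46], [-20, 46], [-14, 46], [-8, -23]]
   y lo [[-48, -49], [-42, -48], [-36, -48], [-30, -48], [-24, -48], [-18, -48], [-12, -48], [-6, -48], [0, -48], [6, -48], [12, -49], [18, -48], [24, -48], [30, -48], [36, -50], [42, -48], [48, -48]] hi [[-48, -14], [-42, -9], [-36, -8], [-30, 0], [-24, 4], [-18, -18], [-12, -24], [-6, -27], [0, -41], [6, -36], [12, 4], [18, -23], [24, -18], [30, -18], [36, -16], [42, -18], [48, -17]]
```

```bash
python3 - <<'E'
from m import *
for n,f in(('side','side0'),('top','top0')):
    W=cloud(n,np.load(f'pics/{f}.npy'))
    r=ext(W,40.5,(552.5,288.5),-6.4,L=115,dz=4);print(n,r[:3]);
    for k,v in r[3].items():
        for a,b in zip(('lo','hi'),v): print('  ',k,a,np.median([t[1] for t in b]),[t[1] for t in b])
E
```

```text
side (2207, array([ 0.02, -0.05]), np.float64(40.8))
   x lo -60.0 [-60, -62, -59, -63, -61, -60, -58, -60, -61, -59, -61, -60, -59, -59, -59, -60, -61, -60, -60, -63, -59, -59, -61, -60, -60, -60, -61, -59, -59, -59]
   x hi 62.0 [62, 61, 63, 58, 63, 60, 63, 62, 62, 62, 63, 63, 60, 60, 62, 61, 58, 63, 63, 60, 62, 62, 62, 64, 59, 59, 61, 59, 61, 60]
   y lo -98.0 [-98, -97, -100, -97, -93, -100, -97, -98, -98, -96, -98, -95, -101, -99, -93, -97, -98]
   y hi 98.0 [97, 98, 98, 99, 99, 98, 99, 99, 99, 98, 97, 98, 99, 97, 98, 99, 98]
top (2118, array([0.01, 0.07]), np.float64(41.0))
   x lo -59.0 [-60, -60, -58, -59, -59, -59, -60, -58, -58, -59, -60, -59, -58, -58, -59, -59, -60, -58, -58, -59, -60, -60, -58, -58, -59, -60, -60, -58, -58, -59]
   x hi 59.0 [60, 60, 59, 59, 58, 60, 59, 59, 59, 58, 60, 60, 59, 59, 58, 58, 60, 59, 59, 58, 58, 60, 59, 58, 58, 60, 60, 60, 59, 58]
   y lo -98.0 [-98, -98, -99, -96, -98, -98, -99, -97, -98, -98, -97, -98, -98, -97, -97, -98, -98]
   y hi 98.0 [97, 98, 98, 97, 98, 98, 98, 97, 99, 97, 97, 98, 99, 97, 97, 98, 98]
```

```bash
python3 -m jog '0.1 -0.03 0 0 0 0 8;0.1 -0.03 0.2 0 0 0 8;0.1 -0.03 0.5 0 0 0 8;0.1 -0.03 0.8 0 0 0 8;0.1 -0.03 1.1 0 0 0 8;0.1 -0.03 1.4 0 0 0 8;0.1 -0.03 1.65 0 0 0 8;0.1 -0.03 1.75 0 0 0 8;0.1 -0.03 1.75 0 0 0 8;0.1 -0.03 1.75 0 0 0 8;0.1 -0.03 1.75 0 0 0 8;0.1 -0.03 1.75 0 0 0 8';python3 -m jog '0 0 0 0 0 0 8;0 0 0 0 0 0 8;0 0 0 0 0 0 8;0 0 0 0 0 0 8';python3 - <<'E'
from m import *
s=state();print(s)
z0=s[0][2]-93.2
for n in('side','top'):
    p,d=env.capture(n);np.save(f'pics/{n}11.npy',d)
    cv2.imwrite(f'pics/{n}11.png',cv2.resize(p[130:390,140:400] if n=='side' else p[150:330,100:320],None,fx=2.3,fy=2.3)[:,:,::-1])
    W=cloud(n,d)
    for z in(z0+12,z0+88): 
        r=ext(W,z,(552.5,288.5),-6.4,L=110);print(n,z,r[:3]);
        for k,v in r[3].items():
            for a,b in zip(('lo','hi'),v): print('  ',k,a,[t[1] for t in b])
    if n=='side':
        a=np.radians(-6.4);R=np.array([[np.cos(a),-np.sin(a)],[np.sin(a),np.cos(a)]])
        for sg in(1,-1):
            c=np.array([552.5,288.5])+R@[0,72*sg];q,_=sel(W,c,12,50,68);print('dowel',sg,len(q),((q.mean(0)[:2]-[552.5,288.5])@R) if len(q) else '')
s=state();print(s)
E
```

```text
time: 23.37
tool_pos: [552.3, 273.7, 172.0]
eef_rot: [0.745, 0.667, 0.001, 0.0]
ft_force: [0.6, 0.5, -4.7]
gripper_width: 13.7
time: 23.7
tool_pos: [551.5, 273.5, 171.0]
eef_rot: [0.745, 0.667, 0.0, 0.0]
ft_force: [0.7, -0.7, -4.3]
gripper_width: 13.9
(array([551.54, 273.49, 171.04,  83.67]), array([ 0.7, -0.7, -4.3]), 13.9, 23.7)
side 89.83999999999999 (1334, array([ 0.11, -0.46]), np.float64(90.4))
   x lo [-54, -56, -54, -55, -56, -54, -54, -55, -55, -53, -54, -54, -55, -55, -56, -56, -52, -56, -56, -56, -53, -55, -56, -55, -55, -55, -56, -56, -55, -57]
   x hi [6, -4, -13, -19, -25, -34, -40, -44, -42, -42, -46, -42, -43, -42, -42, -43, -42, -42, -45, -42, -43, -40, 57, 56, 57, 57, 57, 58, 57, 56]
   y lo [-91, -92, -91, -91, -92, -94, -93, -92, -92, -93, -92, 47, 47, 45, 46, 46, 46]
   y hi [96, 95, 95, 95, 95, 95, 95, 93, 95, 95, 96, 94, 93, 94, 95, 95, 95]
side 165.83999999999997 (875, array([ 0.39, -0.55]), np.float64(166.4))
   x lo [-45, -46, -46, -46, -46, -47, -46, -47, -48, -48, -46, -46, -48, -48, -47, -46, -48]
   x hi [0, -4, -4, -5, 49, 48, 47, 45, 49, 47, 46, 47, 47
[... 293 characters left out ...]
, -53, -54, -54, -55, -55, -54, -55, -54, -55]
   x hi [55, 55, 54, 54, 53, 55, 54, 54, -47, -47, -47]
   y lo [-93, -93, -93, -92, -93, -92, -92, -92, -92, -92, -92, -92, -92, -92, -92, -93, -92]
   y hi [17, 94, 94, 95, -47, -46, -46, -45, -46, -46, -46, -45, -47, -46, -45, -45, -41]
top 165.83999999999997 (465, array([0.06, 1.55]), np.float64(167.5))
   x lo [-47, -47, -46, -46, -47, -47, -45]
   x hi [47, 47, 46, 45, 47, 46, -23]
   y lo [-45, -45, -46, -45, -46, -45, -44, -45, -46, -45, -45, -46, -45, -44, -45, -46, -42]
   y hi [-11, -8, -7, 2, 4, -17, -22, -23, -37, -36, -23, -20, -16, -16, -18, -17, -15]
(array([551.46, 273.47, 170.86,  83.67]), array([ 1.2,  0.4, -4.8]), 13.6, 23.8)
```

View pics/side11.png

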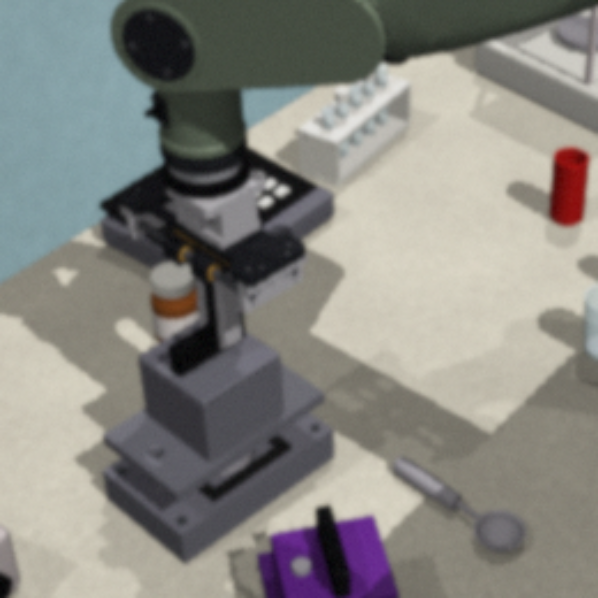

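The offset is about +1.1 mm along y and about 0 along x; yaw is good. I'll correct it and engage the dowels.

```bash
python3 -m jog '-0.03 0 0 0 0 0 8;-0.03 0 0.1 0 0 0 8;-0.03 0 0.2 0 0 0 8;-0.03 0 0.3 0 0 0 8;-0.03 0 0.4 0 0 0 8;-0.03 0 0.5 0 0 0 8;-0.03 0 0.5 0 0 0 8;-0.03 0 0.5 0 0 0 8;-0.03 0 0.5 0 0 0 8';python3 - <<'E'
from m import *
print(state(),np.round(env.observe()['wrist_torque'],2))
E
```

```text
time: 24.55
tool_pos: [551.4, 272.3, 150.8]
eef_rot: [0.745, 0.667, 0.0, 0.0]
ft_force: [-0.1, 0.2, -4.4]
gripper_width: 14.2
(array([551.41, 272.34, 150.83,  83.67]), array([-0.1,  0.2, -4.4]), 14.2, 24.55) [-0.15 -0.05 -0.03]
```

The underside is about 6 mm below the dowel tips with no contact force, so the dowels are in the holes. Continuing.

```bash
python3 -m jog '0 0 0.08 0 0 0 8;0 0 0.16 0 0 0 8;0 0 0.24 0 0 0 8;0 0 0.24 0 0 0 8;0 0 0.24 0 0 0 8;0 0 0.24 0 0 0 8';python3 - <<'E'
from m import *
print(state(),np.round(env.observe()['wrist_torque'],2))
E
```

```text
time: 25.05
tool_pos: [551.3, 272.3, 141.1]
eef_rot: [0.745, 0.667, -0.0, -0.0]
ft_force: [0.8, 0.8, -4.0]
gripper_width: 13.9
(array([551.3 , 272.27, 141.12,  83.67]), array([ 0.8,  0.8, -4. ]), 13.9, 25.05) [-0.09 -0.11 -0.08]
```

```bash
python3 -m jog '0 0 0.05 0 0 0 8;0 0 0.1 0 0 0 8;0 0 0.1 0 0 0 8;0 0 0.1 0 0 0 8';python3 -c "
from h import *
print(state(),np.round(env.observe()['wrist_torque'],2))"; python3 -m jog '0 0 0.04 0 0 0 8;0 0 0.08 0 0 0 8;0 0 0.08 0 0 0 8;0 0 0.08 0 0 0 8';python3 -c "
from h import *
print(state(),np.round(env.observe()['wrist_torque'],2))"
```

```text
time: 25.38
tool_pos: [552.0, 272.3, 138.6]
eef_rot: [0.745, 0.667, 0.001, 0.0]
ft_force: [-1.0, -1.7, 2.7]
gripper_width: 14.1
(array([552.03, 272.26, 138.64,  83.66]), array([-1. , -1.7,  2.7]), 14.1, 25.3833) [-0.24  0.34  0.01]
time: 25.72
tool_pos: [552.2, 272.2, 135.2]
eef_rot: [0.745, 0.667, 0.001, 0.001]
ft_force: [-1.0, -3.8, 6.5]
gripper_width: 14.2
(array([552.17, 272.2 , 135.18,  83.66]), array([-1. , -3.8,  6.5]), 14.2, 25.7167) [-0.3   0.42  0.09]
```

```bash
python3 -m jog '0 0 0.05 0 0 0 8;0 0 0.1 0 0 0 8;0 0 0.1 0 0 0 8;0 0 0.1 0 0 0 8';python3 -c "
from h import *
print(state(),np.round(env.observe()['wrist_torque'],2))"
```

```text
time: 26.05
tool_pos: [552.3, 271.9, 133.1]
eef_rot: [0.745, 0.667, 0.001, 0.001]
ft_force: [-5.7, -5.0, 13.0]
gripper_width: 13.9
(array([552.26, 271.89, 133.1 ,  83.68]), array([-5.7, -5. , 13. ]), 13.9, 26.05) [-0.77  0.96  0.05]
```

```bash
python3 -m jog '0 0 0.04 0 0 0 8;0 0 0.06 0 0 0 8;0 0 0.06 0 0 0 8;0 0 0.06 0 0 0 8;0 0 0.06 0 0 0 8';python3 - <<'E'
from m import *
print(state(),np.round(env.observe()['wrist_torque'],2))
p,d=env.capture('side');np.save('pics/s12.npy',d)
cv2.imwrite('pics/s12.png',cv2.resize(p[230:390,160:320],None,fx=3.7,fy=3.7,interpolation=cv2.INTER_CUBIC)[:,:,::-1])
p,d2=env.capture('top');np.save('pics/t12.npy',d2)
for n,D in(('side',d),('top',d2)):
    W=cloud(n,D)
    for z in(52,128):
        r=ext(W,z,(552.5,288.5),-6.4,L=105,dz=5);print(n,z,r[:3])
        for k,v in r[3].items():
            print('  ',k,[np.median([t[1] for t in b]) for b in v])
E
```

```text
time: 26.47
tool_pos: [552.3, 271.9, 133.0]
eef_rot: [0.745, 0.667, 0.001, 0.001]
ft_force: [-8.8, -6.3, 21.6]
gripper_width: 14.2
(array([552.27, 271.87, 133.03,  83.68]), array([-8.8, -6.3, 21.6]), 14.2, 26.4667) [-1.03  1.73  0.04]
side 52 (1291, array([0.1 , 0.03]), np.float64(52.5))
   x [np.float64(-55.0), np.float64(-36.5)]
   y [np.float64(-92.0), np.float64(94.0)]
side 128 (854, array([ 0.07, -0.06]), np.float64(128.6))
   x [np.float64(-46.0), np.float64(47.0)]
   y [np.float64(-40.0), np.float64(48.0)]
top 52 (828, array([-0.11,  0.11]), np.float64(53.0))
   x [np.float64(-54.0), np.float64(55.0)]
   y [np.float64(-93.0), np.float64(-46.0)]
top 128 (407, array([0.13, 1.15]), np.float64(129.5))
   x [np.float64(-45.5), np.float64(47.0)]
   y [np.float64(-47.0), np.float64(-19.0)]
```

View pics/s12.png

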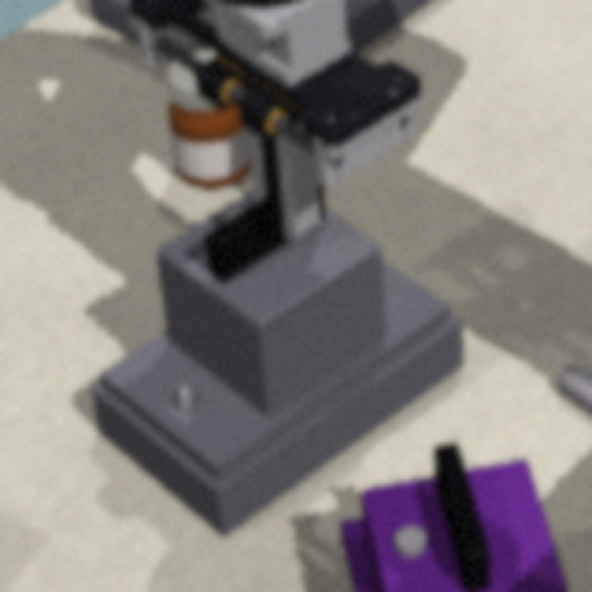

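At 133.0 mm the tool stopped while the force rose from 13 to 21.6 N. The flange top is level at 52 mm and a dowel stands proud of it, so the halves have met. I'll hold briefly and recheck the whole scene.

```bash
python3 -m jog '0 0 0 0 0 0 8;0 0 0 0 0 0 8;0 0 0 0 0 0 8;0 0 0 0 0 0 8;0 0 0 0 0 0 8;0 0 0 0 0 0 8;0 0 0 0 0 0 8;0 0 0 0 0 0 8;0 0 0 0 0 0 8;0 0 0 0 0 0 8;0 0 0 0 0 0 8;0 0 0 0 0 0 8';python3 - <<'E'
from m import *
p,d=env.capture('side');cv2.imwrite('pics/s13.png',p[:,:,::-1])
W=cloud('side',d);r=ext(W,52,(552.5,288.5),-6.4,L=105,dz=5);print(r[:3])
print(state())
E
```

```text
time: 27.57
tool_pos: [552.3, 271.9, 133.1]
eef_rot: [0.745, 0.667, 0.001, 0.001]
ft_force: [-9.5, -6.8, 22.2]
gripper_width: 13.8
(1275, array([ 0.15, -0.04]), np.float64(52.5))
(array([552.24, 271.85, 133.01,  83.68]), array([-8.9, -6.1, 22.9]), 13.9, 27.6167)
```

View pics/s13.png

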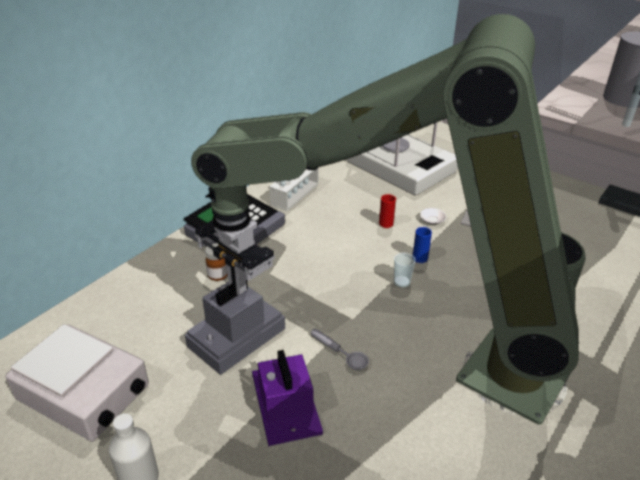

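```bash
python3 -c "
from h import *
print(env.job_done());print(state())"
```

```text
the job is handed in; nothing more can be done
None
the job is handed in; nothing more can be done
```

The calorimeter is assembled, and I handed the job in at about 27.6 s with the arm still holding the jacket shut. The large can stands in the well with the small grey can inside it. The grey upper half sits on both dowels, pressed down against the seal.

**Last checks:**
- **Flush fit:** the tool stopped at 133.0 mm, which puts the underside about 39.8 mm above the bench against the 40 mm expected. Push force rose from 13 to about 22 N there with no further travel. The flange top measured 52.5 mm against 52 mm expected, and level to about 0.15°.
- **Holding:** the position and force stayed steady over a 1 s hold before I handed in.
- **Cans:** the rims measured 76.7 mm and 111.1 mm, against 78 and 113 mm expected. That camera had read the same rims about 2 mm low before I moved them.
- **Bystanders:** the beaker, jar, spoon and dish are where they were in the last picture.

**Off-centre grip:** I gripped the fin 17 mm off-centre to clear a small knob on the hood.

**Side load:** about 11 N of sideways force remained while pressing. I left it because the fit did not move.

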